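# Push the drill-bit case back into the packed bench rack

### The job

Take the red-banded drill-bit case by its grip and put it back in the plywood rack: lead with its tapered end into the narrow space in the row and push it in, easing the neighbours and the sprung bookend aside, until it stands upright on the rack floor and is fully home against the back rails. Push gently, without jamming it hard against its neighbours or ramming it against the rails: the other four cases must stay standing and stay home against the back, the things around must be left alone, and finally let go.

Things in the scene. Friction and masses are not known exactly. Their poses are not given: they have to be found in the camera images.
- case_red: The loose grey case with red bands, standing upright on the bench: 120 mm deep (x), 36 thick (y), 100 tall, about 0.4 kg, black grip on top. Origin: centre of its underside; z up, +x to the tapered end that leads. Seen from above its sides are parallel from x = -55 to +40 mm, then taper evenly to a 20 mm wide nose at x = +60; the flat end's upright edges are bevelled 3.5 mm sideways over 5 mm.
- red_grip (a point): Middle of the red case's grip, 124 mm over its origin; axes as the case's. The grip is an arch, 50 mm long along x (-25 to +25 mm from the middle of the case), 14 thick along y, z = 100 to 134: a 12 mm high top bar on two 10 mm posts. Pinch it over its length (fingers then stay within the case's thickness) or over its thickness.
- red_nose (a point): Middle of the lower edge of the red case's tapered nose: 60 mm from its origin along its +x, on its underside. Axes as the case's. Pushed by the grip, the case tends to dip its nose on to the rack floor and drag there.
- rack: Plywood rack fixed on the bench, 150 mm deep (x), 222 wide (y). Origin: centre of its underside; +x to its back, open front to -x. Floor 12 mm thick (top at z = 12), x = -75 to +75. A case is home when its nose touches the back rails (nose at x = +63, its origin at x = +3). Fixed left cheek, inner face at y = +99. Room for five cases with about 11 mm to spare.
- back_rails: Two fixed plywood rails across the whole back of the rack, front faces at the rack's x = +63 mm, at rack heights 12 to 36 and 62 to 86 mm: the stop for the cases. Origin: middle of the lower rail's lower front edge, at the rack's x = 63, y = 0, z = 12; axes as the rack's.
- bookend (a joint): Grey steel plate, 122 mm deep, 82 tall, at the right end of the row; slides along the rack's -y against springs. Value in m: 0 at its rest stop (face at the rack's y = -70.5 mm), growing as the row pushes it outward, at most 0.022. The springs push back with about 4.8 N at rest and 0.28 N more per mm; cases and rack are smooth (friction about 0.55).
- case_green: One of the four other cases, with green bands; shape, size and axes as the red one, origin at the centre of its underside. It stands in the rack with its tapered end at the back rails. Two stand at the left against the fixed cheek, two at the right against the bookend, in any order; the space between the pairs, about 24 mm wide, is the red case's place.
- case_yellow: One of the four other cases, with yellow bands; shape, size and axes as the red one, origin at the centre of its underside. It stands in the rack with its tapered end at the back rails. Two stand at the left against the fixed cheek, two at the right against the bookend, in any order; the space between the pairs, about 24 mm wide, is the red case's place.
- case_blue: One of the four other cases, with blue bands; shape, size and axes as the red one, origin at the centre of its underside. It stands in the rack with its tapered end at the back rails. Two stand at the left against the fixed cheek, two at the right against the bookend, in any order; the space between the pairs, about 24 mm wide, is the red case's place.
- case_white: One of the four other cases, with white bands; shape, size and axes as the red one, origin at the centre of its underside. It stands in the rack with its tapered end at the back rails. Two stand at the left against the fixed cheek, two at the right against the bookend, in any order; the space between the pairs, about 24 mm wide, is the red case's place.
- drill: Cordless drill standing on its battery, about 220 mm tall and 180 mm long; origin on the bench under its middle. To be left alone.
- glue: White glue bottle with a yellow label, 58 mm across, 165 mm tall; origin at the centre of its base. To be left alone.
- pencil_cup: Red metal cup, 72 mm across, with pencils up to 180 mm tall; origin at the centre of its base. To be left alone.

How it is judged:
By the outcome, as a careful person would: the job done as asked, in the order asked, and still so for the second after the job is handed in, with the robot touching nothing.
It also fails if it takes over 67 s, if anything falls off the work surface, if the arm or the gripper's body presses on something with over 40 N, if the wrist force passes 120 N, or if a joint passes its speed limit or range.

### The arm

A 7-joint arm with a two-finger parallel gripper is mounted at the origin on the work surface. World frame = base frame: x ahead of the robot, y to its left, z up, the work surface at z = 0. Lengths are in mm, angles in rad, forces in N, time in s.
With the tool pointing down it reaches from about 425 to 975 mm from the base axis. Payload 16.7 kg.
Tool frame: the origin (TCP) lies at the very end of the fingers, on their centre line; the grasp point (between the pads) lies 19 mm behind it; z points along the fingers, y is the line along which they close (so a half turn about z gives the same grasp; the last joint's range is limited). The gripper opens to 85 mm and grips with 20 to 120 N. Pads are 22 mm wide; open, the fingers measure 114 mm over their backs; the gripper's body (76 mm by 85 mm) begins 54 mm behind the grasp point. The pads swing forward as they close: fully open they stand 13 mm farther back than shut.
Start: joints at [1.125, 0.426, 0.074, 1.606, -0.034, 1.111, -0.067], TCP at [197.381, -645.457, 199.402] pointing down, gripper open.
Joint ranges: [-2.85, 2.85], [-0.5, 2.14], [-1.23, 1.37], [0.21, 2.46], [-1.02, 4.16], [0.16, 2.05], [-2.73, 2.73]. Speed limits (rad/s): [1.89, 1.89, 2.39, 2.39, 3.01, 3.01, 3.01].

### API

Orientations are given as a unit quaternion [x, y, z, w].
In Python, from plant import r, imaging, workorder gives the robot as it stands. The module is installed in compiled form; this text tells all that it offers.
- The arm moves only by the tool play_rows, never from a script. Its arguments are lists of equal length, an entry for each row: "slide": the shift along the world's x, y, z in m, a list of three; "roll": the turn about the world's z in rad; "gripper": the opening, from -1 (shut) to 1 (fully open). A call has 1 to 5 rows; each row is the pose to reach, as a shift and turn from the pose commanded when the call began; what a row does not reach only later rows make up. A row lasts 1/12 s, in which the tool goes at most 41.7 mm and 7.16 degrees, less where a joint would pass 70% of its speed; a pose out of reach is approached as far as the arm can. A call with a gripper value outside its range is refused whole. The fingers move at their own pace and stop on an object; "grip_force" is the grip in N (left out, the last holds). Time passes only in rows, so rows that repeat a pose let the fingers close. It gives the time, the measured TCP pose, the force, the opening and the grip force at its end, in the units of the state.
- r.read_state(): the state, without advancing time (a new reading comes with each control period).
- imaging.capture(name): name is "side" or "top"; returns a dict with "frame" (384x512x3 uint8, red, green, blue), "range_z" (384x512 float32, mm along the optical axis (not along the pixel's ray), 0 where there is no reading), "vfov" (degrees; the focal length in pixels is half the picture's height over the tangent of half this angle, whatever the lens; pixels are square), "cx", "cy" (the principal point, pixels), "position" and "rotation" of the camera in the world. Camera axes: x right, y down, z forward; pixel columns grow to the right and rows downward; lengths in mm; the calibration is good to about 2 mm. A picture is of the moment at which its call begins.
- workorder.job_done(): hands the job in; it is judged then, once.
The state is a dict: "t": time; "q": joint angles; "qvel": joint speeds; "joint_torque": joint torques, N m; "position": TCP position; "ee_rot": TCP orientation; "wrist_force": force on the tool from outside, world axes, zero at the start; "ft_torque": the same for the moment, N m; "finger_gap": opening from 0.0 (shut) to 1.0 (fully open); "grasp_force": force on a finger pad.
Only numpy, scipy, OpenCV 4.12 (cv2) and the standard library are available. Lean on these libraries where they do the work, as an engineer would, in place of code of your own. Each camera call takes 0.05 s, during which the arm holds its last target. There are 200 camera calls.

## Working session

There is one attempt and no reset: what is moved stays moved. The work goes in short steps, Python scripts to look and compute and a tool call to move; the robot and the scene stay as the last step left them, time stands still between calls to the robot, and variables do not carry over. Pictures are saved under pics/ and viewed, at most 10 in all, crops included, and the job is handed in when it is done.

Besides the shell and the picture viewer there is one more tool, called after "Request:" as name(argument=value, ...), one argument or row to a line, values as JSON. play_rows: Moves the arm, as the interface text tells. Its arguments: {"type":"object","properties":{"slide":{"type":"array","items":{"type":"array","items":{"type":"number"}}},"roll":{"type":"array","items":{"type":"number"}},"gripper":{"type":"array","items":{"type":"number"}},"grip_force":{"type":"number"}},"required":["slide","roll","gripper"]}

```bash
mkdir -p pics; cat > h.py <<'E'
import numpy as np, cv2
from plant import r, imaging, workorder
def cap(n):
    c=imaging.capture(n); c['f']=c['frame'].shape[0]/2/np.tan(np.radians(c['vfov'])/2); return c
def pts(c):
    z=c['range_z']; v,u=np.mgrid[:z.shape[0],:z.shape[1]]
    p=np.stack([(u-c['cx'])/c['f']*z,(v-c['cy'])/c['f']*z,z],-1)
    R=np.array(c['rotation']); 
    return p@R.T+np.array(c['position'])
def save(c,n): cv2.imwrite('pics/'+n,c['frame'][:,:,::-1])
E
python3 - <<'E'
from h import *
s=r.read_state(); print(s)
for n in ('top','side'):
    c=cap(n); save(c,n+'1.png'); np.savez(n+'1.npz',**c,P=pts(c))
    print(n,c['position'],c['rotation'],c['vfov'],c['cx'],c['cy'])
E
```

```text
{'t': 0.0, 'q': array([ 1.12450093,  0.42670973,  0.07385014,  1.60663174, -0.03410497,
        1.11077936, -0.06706584]), 'qvel': array([-0.00096686, -0.00035651,  0.00156296, -0.00086595,  0.00037047,
        0.00111268,  0.00049727]), 'joint_torque': array([-8.90891424e-04, -9.49834657e+01,  3.75905246e+00, -4.63529348e+01,
        1.88956474e-02,  1.01339811e-02, -1.53473616e-05]), 'position': array([ 197.2464641 , -645.06290466,  198.71453495]), 'ee_rot': array([ 9.89009039e-01,  1.47853706e-01, -1.36973127e-04, -6.19450048e-04]), 'wrist_force': array([0.04808064, 0.19137257, 0.66570328]), 'ft_torque': array([0.00354354, 0.03862713, 0.00261849]), 'grasp_force': 0.0, 'finger_gap': 1.0052993857511003}Traceback (most recent call last):
  File "<stdin>", line 4, in <module>
  File "h.py", line 9, in pts
    return p@R.T+np.array(c['position'])
           ~^~~~
ValueError: matmul: Input operand 1 has a mismatch in its core dimension 0, with gufunc signature (n?,k),(k,m?)->(n?,m?) (size 4 is different from 3)
```

Rotation is a quaternion.

```bash
sed -i "s/R=np.array(c\['rotation'\]); /R=Rotation.from_quat(c['rotation']).as_matrix()/; 1a from scipy.spatial.transform import Rotation" h.py
python3 - <<'E'
from h import *
for n in ('top','side'):
    c=cap(n); save(c,n+'1.png'); np.savez(n+'1.npz',**c,P=pts(c))
    print(n,c['position'],c['rotation'],c['vfov'],c['cx'],c['cy'])
print(Rotation.from_quat(r.read_state()['ee_rot']).as_matrix().round(3))
E
```

```text
top [ 285.81021686  -35.37692247 1367.44317098] [-0.70210169  0.70549242 -0.06329319  0.07299069] 50.88558451541781 258.3491567214754 190.91597889082092
side [-185.91601761  708.55888294 1247.8881457 ] [-0.35685962  0.86166491 -0.33350689  0.1376879 ] 43.388168673542154 250.8981779576842 193.39666760479042
[[ 0.956  0.292 -0.   ]
 [ 0.292 -0.956  0.001]
 [-0.    -0.001 -1.   ]]
```

View pics/top1.png

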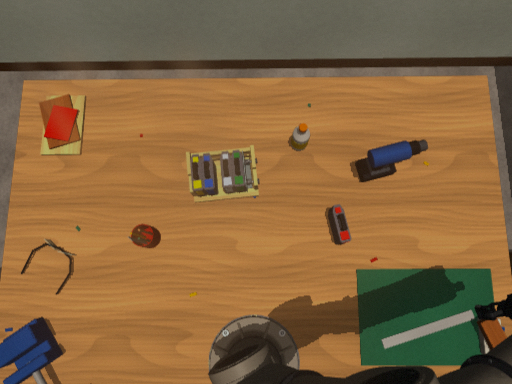

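View pics/side1.png

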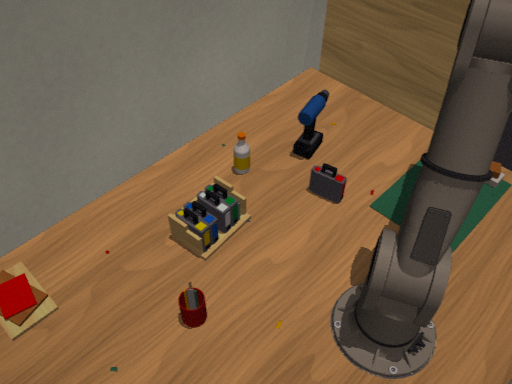

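The top view shows the red case at about (339,224) and the rack at (223,173), holding yellow, blue, a gap, white, green from left to right. Its back is toward +x. Next I'll measure from depth.

```bash
python3 - <<'E'
from h import *
t=np.load('top1.npz');P=t['P'];F=t['frame']
a=cv2.resize(F[200:250,315:365],(400,400),interpolation=cv2.INTER_CUBIC)
b=cv2.resize(F[140:205,180:265],(400,306),interpolation=cv2.INTER_CUBIC)
s=np.load('side1.npz')['frame']
d=cv2.resize(s[175:260,165:255],(400,378),interpolation=cv2.INTER_CUBIC)[:290]
im=np.zeros((600,800,3),np.uint8);im[:400,:400]=a;im[:306,400:]=b;im[306:596,400:]=d
cv2.imwrite('pics/crop1.png',im[:,:,::-1])
def rect(m,lo,hi,name):
    q=P[m&(P[...,2]>lo)&(P[...,2]<hi)]
    print(name,len(q),q.mean(0).round(1),cv2.minAreaRect(q[:,:2].astype(np.float32)))
def win(u0,u1,v0,v1):
    m=np.zeros(P.shape[:2],bool);m[v0:v1,u0:u1]=1;return m
w=win(315,365,200,250)
print('bench',np.median(P[w][:,2]))
rect(w,85,112,'top');rect(w,115,150,'grip');rect(w,60,150,'all')
w=win(178,270,138,208)
rect(w,112,125,'casetops');rect(w,8,200,'rackall')
for n,(u0,u1) in dict(yb=(188,216),wg=(219,247)).items(): rect(win(u0,u1,145,200),100,122,n);rect(win(u0,u1,145,200),127,160,n+'grip')
E
```

```text
bench 1.5462689367516305
top 362 [ 427.3 -276.   100. ] ((431.4408874511719, -277.8091735839844), (120.76773834228516, 37.33732986450195), 12.384827613830566)
grip 87 [ 431.3 -276.7  133.5] ((431.40625, -277.6449890136719), (49.35913848876953, 14.811841011047363), 13.1580171585083)
all 510 [ 427.6 -274.5  102.8] ((431.39691162109375, -277.80133056640625), (120.85079956054688, 37.34701156616211), 12.349407196044922)
casetops 689 [594.2 113.1 114.3] ((601.9541625976562, 115.84239196777344), (120.0057373046875, 171.85842895507812), 6.009321689605713)
rackall 3286 [595.9  98.9  83.8] ((623.6211547851562, 118.37010192871094), (211.9985809326172, 271.2142333984375), 10.356223106384277)
yb 706 [594.7 164.2 111.6] ((602.7974853515625, 167.5511474609375), (132.5713653564453, 82.1292724609375), 5.798511028289795)
ybgrip 159 [596.  162.2 144.1] ((597.0396118164062, 162.10336303710938), (49.75997543334961, 50.74279022216797), 7.274295806884766)
wg 638 [601.8  65.6 112.1] ((606.3775634765625, 66.38640594482422), (121.83856964111328, 72.21995544433594), 5.7042365074157715)
wggrip 153 [605.7  66.2 144.3] ((607.0241088867188, 66.71635437011719), (51.471702575683594, 50.32154846191406), 7.166072368621826)
```

View pics/crop1.png

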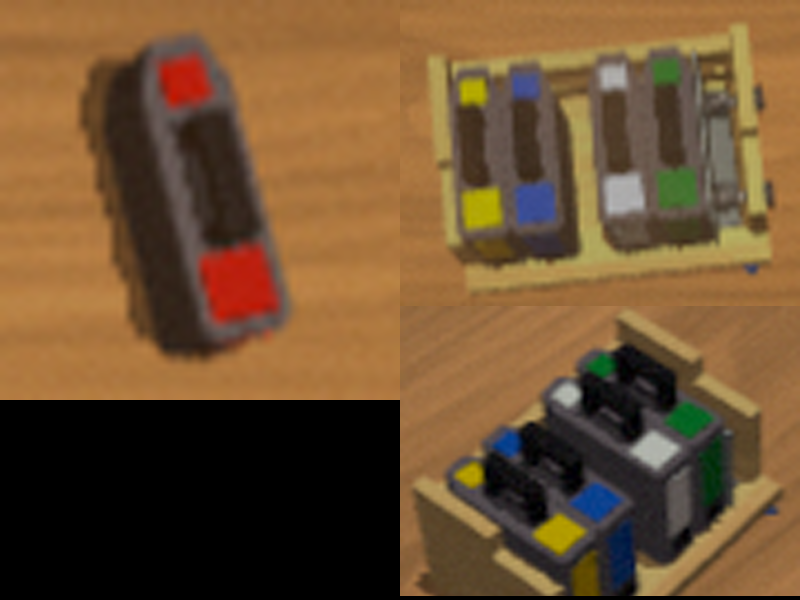

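The crop confirms that the red case's taper points along +x, and all four neighbours have their tapers at the back. Red is at about (431,-278) with yaw 12.4°. The gap centre is at about (602,116) with rack yaw near 6°. I'll move above the grip, closing across its length, which needs a roll of +85.4°.

Request:
play_rows(
  slide=[
    [0.0156, 0.0245, 0],
    [0.0312, 0.049, 0],
    [0.0468, 0.0735, 0],
    [0.0624, 0.098, 0],
    [0.078, 0.1226, 0],
  ],
  roll=[0.1, 0.2, 0.3, 0.4, 0.497],
  gripper=[1, 1, 1, 1, 1],
)

```text
t: 0.57
position: [275.8, -521.5, 199.2]
ee_rot: [0.921, 0.389, -0.0, -0.0]
wrist_force: [0.4, -1.0, 0.5]
finger_gap: 1.0
grasp_force: 0.0
```

Request:
play_rows(
  slide=[
    [0.0156, 0.0245, 0],
    [0.0312, 0.049, 0],
    [0.0468, 0.0735, 0],
    [0.0624, 0.098, 0],
    [0.078, 0.1226, 0],
  ],
  roll=[0.1, 0.2, 0.3, 0.4, 0.497],
  gripper=[1, 1, 1, 1, 1],
)

```text
t: 0.98
position: [353.8, -398.9, 199.4]
ee_rot: [0.797, 0.603, -0.0, -0.0]
wrist_force: [0.8, -0.0, -0.2]
finger_gap: 1.001
grasp_force: 0.0
```

Request:
play_rows(
  slide=[
    [0.0156, 0.0245, 0],
    [0.0312, 0.049, 0],
    [0.0468, 0.0735, 0],
    [0.0624, 0.098, 0],
    [0.078, 0.1226, 0],
  ],
  roll=[0.1, 0.2, 0.3, 0.4, 0.497],
  gripper=[1, 1, 1, 1, 1],
)

```text
t: 1.4
position: [431.8, -276.4, 199.4]
ee_rot: [0.624, 0.781, -0.0, -0.0]
wrist_force: [0.9, 0.8, 0.7]
finger_gap: 1.001
grasp_force: 0.0
```

Request:
play_rows(
  slide=[
    [0, 0, 0],
    [0, 0, 0],
    [0, 0, 0],
  ],
  roll=[0, 0, 0],
  gripper=[1, 1, 1],
)

```text
t: 1.65
position: [431.0, -278.1, 199.3]
ee_rot: [0.627, 0.779, -0.0, -0.0]
wrist_force: [-0.2, -0.6, -0.1]
finger_gap: 0.999
grasp_force: 0.0
```

```bash
cat >> h.py <<'E'
def st():
    s=r.read_state(); M=Rotation.from_quat(s['ee_rot']).as_matrix()
    print('t',round(s['t'],2),'pos',s['position'].round(1),'yaw_y',np.degrees(np.arctan2(M[1,1],M[0,1])).round(2),'z',M[:,2].round(3),'F',s['wrist_force'].round(1),'M',s['ft_torque'].round(2),'gap',round(s['finger_gap'],3),'g',round(s['grasp_force'],1),'q',s['q'].round(2))
def rack(c,P):
    # case-top plane points at rack, per colour labels
    m=np.zeros(P.shape[:2],bool);m[138:208,178:270]=1
    hsv=cv2.cvtColor(c['frame'],cv2.COLOR_RGB2HSV)
    return m,hsv
E
python3 -c "
from h import *
st()"
```

```text
t 1.65 pos [ 431.  -278.1  199.3] yaw_y 12.36 z [-0. -0. -1.] F [-0.2 -0.6 -0.1] M [-0.01 -0.   -0.04] gap 0.999 g 0.0 q [ 0.79  0.19 -0.38  1.94  0.08  1.03  0.59]
```

Request:
play_rows(
  slide=[
    [0, 0, -0.02],
    [0, 0, -0.04],
    [0, 0, -0.06],
    [0, 0, -0.08],
    [0, 0, -0.093],
  ],
  roll=[0, 0, 0, 0, 0],
  gripper=[1, 1, 1, 1, 1],
)

```text
t: 2.07
position: [429.9, -278.6, 104.5]
ee_rot: [0.628, 0.779, -0.0, -0.001]
wrist_force: [0.2, 0.6, 0.4]
finger_gap: 1.003
grasp_force: 0.0
```

Request:
play_rows(
  slide=[
    [0, 0, 0],
    [0, 0, 0],
    [0, 0, 0],
    [0, 0, 0],
    [0, 0, 0],
  ],
  roll=[0, 0, 0, 0, 0],
  gripper=[0.6, 0.4, 0.2, 0.1, 0],
  grip_force=50,
)

```text
t: 2.48
position: [431.7, -278.1, 107.3]
ee_rot: [0.627, 0.779, -0.0, 0.001]
wrist_force: [-0.6, -0.1, 0.1]
finger_gap: 0.499
grasp_force: 0.0
```

Request:
play_rows(
  slide=[
    [0, 0, 0],
    [0, 0, 0],
    [0, 0, 0],
    [0, 0, 0],
    [0, 0, 0],
  ],
  roll=[0, 0, 0, 0, 0],
  gripper=[-0.2, -0.4, -0.6, -0.8, -1],
  grip_force=50,
)

```text
t: 2.9
position: [431.4, -277.7, 106.4]
ee_rot: [0.626, 0.78, -0.0, -0.0]
wrist_force: [0.6, 0.3, -0.3]
finger_gap: 0.007
grasp_force: 0.0
```

Request:
play_rows(
  slide=[
    [0, 0, 0],
    [0, 0, 0],
    [0, 0, 0],
    [0, 0, 0],
    [0, 0, 0],
  ],
  roll=[0, 0, 0, 0, 0],
  gripper=[-1, -1, -1, -1, -1],
)

```text
t: 3.32
position: [431.4, -277.6, 106.4]
ee_rot: [0.626, 0.779, 0.0, -0.0]
wrist_force: [0.3, -0.4, 0.6]
finger_gap: 0.001
grasp_force: 0.0
```

```bash
python3 -c "
from h import *
st()"
```

```text
t 3.32 pos [ 431.4 -277.6  106.4] yaw_y 12.42 z [-0.  0. -1.] F [ 0.3 -0.4  0.6] M [-0.01  0.03  0.01] gap 0.001 g 0.0 q [ 0.76  0.3  -0.37  2.04  0.14  0.83  0.53]
```

The gripper shut on nothing, so I'll look before doing anything else.

```bash
python3 - <<'E'
from h import *
c=cap('side');t=cap('top')
im=np.zeros((600,800,3),np.uint8)
im[:400,:400]=cv2.resize(c['frame'][120:220,280:380],(400,400),interpolation=cv2.INTER_CUBIC)
im[:400,400:]=cv2.resize(t['frame'][175:275,290:390],(400,400),interpolation=cv2.INTER_CUBIC)
cv2.imwrite('pics/g2.png',im[:400,:,::-1])
E
```

```text
(no output)
```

View pics/g2.png

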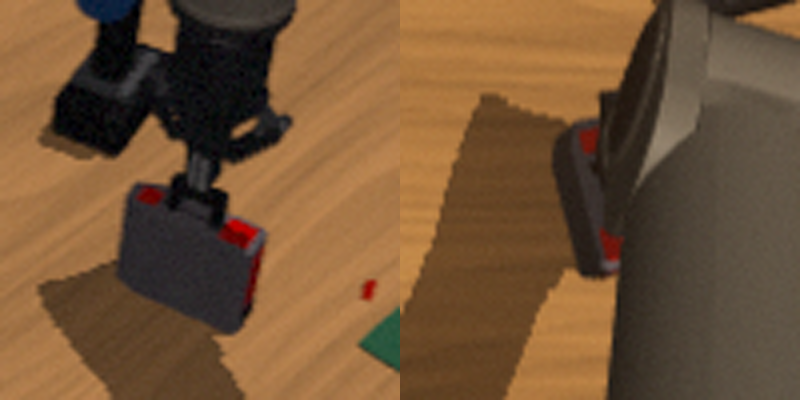

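The side crop shows the fingers shut, either behind or above the arch at about (200,170). The case hasn't moved. I'll check with depth.

```bash
python3 - <<'E'
from h import *
c=cap('side');P=pts(c)
for v in range(144,180,2):
    print(v,[tuple(P[v,u].round(0).astype(int)) for u in (325,329,331,333,337)], [tuple(c['frame'][v,u]) for u in (331,)])
E
```

```text
144 [(np.int64(448), np.int64(-254), np.int64(237)), (np.int64(436), np.int64(-258), np.int64(242)), (np.int64(436), np.int64(-269), np.int64(235)), (np.int64(426), np.int64(-266), np.int64(243)), (np.int64(417), np.int64(-273), np.int64(244))] [(np.uint8(9), np.uint8(11), np.uint8(12))]
146 [(np.int64(450), np.int64(-259), np.int64(224)), (np.int64(437), np.int64(-261), np.int64(231)), (np.int64(432), np.int64(-265), np.int64(232)), (np.int64(420), np.int64(-257), np.int64(244)), (np.int64(413), np.int64(-270), np.int64(241))] [(np.uint8(18), np.uint8(22), np.uint8(24))]
148 [(np.int64(463), np.int64(-281), np.int64(193)), (np.int64(437), np.int64(-263), np.int64(221)), (np.int64(432), np.int64(-267), np.int64(222)), (np.int64(422), np.int64(-263), np.int64(231)), (np.int64(411), np.int64(-268), np.int64(235))] [(np.uint8(21), np.uint8(20), np.uint8(25))]
150 [(np.int64(445), np.int64(-255), np.int64(213)), (np.int64(436), np.int64(-264), np.int64(213)), (np.int64(431), np.int64(-267), np.int64(214)), (np.int64(422), np.int64(-264), np.int64(222)), (np.int64(410), np.int64(-268), np
[... 3388 characters left out ...]
), np.int64(-276), np.int64(112)), (np.int64(411), np.int64(-298), np.int64(98))] [(np.uint8(39), np.uint8(37), np.uint8(40))]
176 [(np.int64(434), np.int64(-263), np.int64(98)), (np.int64(425), np.int64(-272), np.int64(98)), (np.int64(420), np.int64(-276), np.int64(99)), (np.int64(414), np.int64(-279), np.int64(101)), (np.int64(404), np.int64(-288), np.int64(101))] [(np.uint8(46), np.uint8(37), np.uint8(43))]
178 [(np.int64(429), np.int64(-256), np.int64(96)), (np.int64(416), np.int64(-260), np.int64(103)), (np.int64(415), np.int64(-271), np.int64(96)), (np.int64(407), np.int64(-269), np.int64(103)), (np.int64(400), np.int64(-283), np.int64(98))] [(np.uint8(52), np.uint8(49), np.uint8(50))]
```

The finger points end at about z 140, directly above the arch, and only the case top shows through the arch window. So the fingertips sit well above the reported TCP. I'll raise the arm and measure the tip.

Request:
play_rows(
  slide=[
    [0, 0, 0.02],
    [0, 0, 0.04],
    [0, 0, 0.06],
    [0, 0, 0.06],
    [0, 0, 0.06],
  ],
  roll=[0, 0, 0, 0, 0],
  gripper=[-1, -1, -1, -1, -1],
)

```text
t: 3.88
position: [431.9, -278.0, 167.3]
ee_rot: [0.626, 0.779, 0.0, 0.001]
wrist_force: [-0.9, 0.0, -0.8]
finger_gap: -0.002
grasp_force: 0.0
```

```bash
python3 - <<'E'
from h import *
st()
c=cap('side');P=pts(c)
d=np.hypot(P[...,0]-431,P[...,1]+278)
for lo in range(125,260,5):
    q=P[(d<70)&(P[...,2]>=lo)&(P[...,2]<lo+5)]
    if len(q): print(lo,len(q),q.mean(0).round(0),q.min(0).round(0),q.max(0).round(0))
im=cv2.resize(c['frame'][110:210,280:380],(500,500),interpolation=cv2.INTER_CUBIC)
cv2.imwrite('pics/g3.png',im[:,:,::-1])
E
```

```text
t 3.88 pos [ 431.9 -278.   167.3] yaw_y 12.42 z [ 0.002 -0.001 -1.   ] F [-0.9  0.  -0.8] M [-0.05  0.02 -0.01] gap -0.002 g 0.0 q [ 0.78  0.22 -0.38  1.98  0.1   0.96  0.57]
125 20 [ 430. -272.  127.] [ 409. -284.  125.] [ 454. -263.  129.]
130 35 [ 434. -274.  133.] [ 410. -284.  131.] [ 459. -264.  135.]
135 16 [ 428. -275.  136.] [ 408. -284.  135.] [ 448. -266.  139.]
195 1 [ 431. -270.  199.] [ 431. -270.  199.] [ 431. -270.  199.]
200 3 [ 429. -272.  203.] [ 424. -276.  200.] [ 437. -268.  205.]
205 9 [ 433. -267.  208.] [ 423. -272.  206.] [ 446. -263.  210.]
210 8 [ 429. -270.  212.] [ 422. -282.  210.] [ 441. -264.  213.]
215 12 [ 431. -270.  218.] [ 418. -285.  215.] [ 446. -262.  220.]
220 12 [ 424. -271.  222.] [ 417. -286.  220.] [ 433. -261.  225.]
225 11 [ 431. -268.  227.] [ 419. -275.  226.] [ 442. -264.  230.]
230 10 [ 431. -267.  231.] [ 417. -272.  230.] [ 444. -264.  233.]
235 11 [ 432. -268.  238.] [ 417. -271.  235.] [ 456. -263.  239.]
240 10 [ 424. -270.  243.] [ 408. -281.  240.] [ 439. -262.  244.]
245 29 [ 436. -266.  248.] [ 401. -285.  246.] [ 462. -257.  250.]
250 44 [ 432. -271.  253.] [ 399. -291.  250.] [ 470. -256.  255.]
255 31 [ 428. -271.  257.] [ 394. -291.  255.] [ 471. -255.  260.]
```

View pics/g3.png

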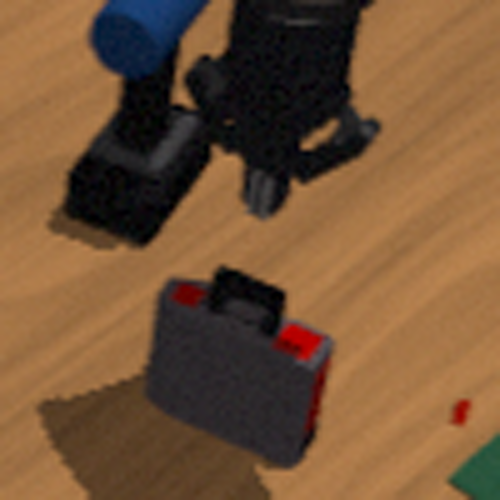

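The picture shows the shut fingertips at crop (265,215). With depth, the tip is at z about 201 while the reported TCP is 167, so the real fingertips are about 34 mm above the reported TCP. The xy position agrees. I'll open the gripper and go down to a reported z of about 72.

Request:
play_rows(
  slide=[
    [0, 0, 0],
    [0, 0, 0],
    [0, 0, 0],
    [0, 0, 0],
    [0, 0, 0],
  ],
  roll=[0, 0, 0, 0, 0],
  gripper=[1, 1, 1, 1, 1],
)

```text
t: 4.35
position: [431.3, -277.5, 166.1]
ee_rot: [0.626, 0.78, -0.0, -0.0]
wrist_force: [0.6, 0.4, 0.3]
finger_gap: 0.71
grasp_force: 0.0
```

Request:
play_rows(
  slide=[
    [0, 0, 0],
    [0, 0, 0],
    [0, 0, 0],
    [0, 0, -0.01],
    [0, 0, -0.02],
  ],
  roll=[0, 0, 0, 0, 0],
  gripper=[1, 1, 1, 1, 1],
)

```text
t: 4.77
position: [431.6, -277.8, 145.9]
ee_rot: [0.626, 0.779, 0.0, 0.001]
wrist_force: [-0.3, -0.5, 0.1]
finger_gap: 1.0
grasp_force: 0.0
```

Request:
play_rows(
  slide=[
    [0, 0, -0.015],
    [0, 0, -0.03],
    [0, 0, -0.045],
    [0, 0, -0.055],
    [0, 0, -0.06],
  ],
  roll=[0, 0, 0, 0, 0],
  gripper=[1, 1, 1, 1, 1],
)

```text
t: 5.18
position: [430.5, -277.1, 84.4]
ee_rot: [0.626, 0.78, -0.0, -0.001]
wrist_force: [0.4, 0.4, -0.4]
finger_gap: 1.005
grasp_force: 0.0
```

Request:
play_rows(
  slide=[
    [0, 0, -0.005],
    [0, 0, -0.01],
    [0, 0, -0.014],
    [0, 0, -0.014],
    [0, 0, -0.014],
  ],
  roll=[0, 0, 0, 0, 0],
  gripper=[1, 1, 1, 1, 1],
)

```text
t: 5.6
position: [431.5, -277.7, 72.6]
ee_rot: [0.626, 0.78, -0.0, 0.0]
wrist_force: [0.4, -0.9, 0.1]
finger_gap: 1.001
grasp_force: 0.0
```

Request:
play_rows(
  slide=[
    [0, 0, 0],
    [0, 0, 0],
    [0, 0, 0],
    [0, 0, 0],
    [0, 0, 0],
  ],
  roll=[0, 0, 0, 0, 0],
  gripper=[0.6, 0.4, 0.2, 0.1, 0],
  grip_force=50,
)

```text
t: 6.02
position: [431.7, -277.8, 72.9]
ee_rot: [0.626, 0.779, 0.0, 0.0]
wrist_force: [0.9, 1.4, 4.6]
finger_gap: 0.574
grasp_force: 51.5
```

Request:
play_rows(
  slide=[
    [0, 0, 0],
    [0, 0, 0],
    [0, 0, 0],
    [0, 0, 0],
    [0, 0, 0],
  ],
  roll=[0, 0, 0, 0, 0],
  gripper=[-0.2, -0.4, -0.4, -0.4, -0.4],
)

```text
t: 6.43
position: [431.8, -277.8, 72.9]
ee_rot: [0.626, 0.78, 0.0, 0.0]
wrist_force: [0.6, 0.8, 6.0]
finger_gap: 0.575
grasp_force: 51.5
```

```bash
python3 -c "
from h import *
st()"
```

```text
t 6.43 pos [ 431.8 -277.8   72.9] yaw_y 12.43 z [ 0.001 -0.    -1.   ] F [0.6 0.8 6. ] M [ 0.05  0.41 -0.  ] gap 0.575 g 51.5 q [ 0.75  0.35 -0.36  2.06  0.18  0.76  0.5 ]
```

Gripped: 0.575 × 85 ≈ 49 mm, which matches the grip length. I'll lift 40 mm, then refine the row geometry from the label centroids in the first image.

Request:
play_rows(
  slide=[
    [0, 0, 0.005],
    [0, 0, 0.012],
    [0, 0, 0.022],
    [0, 0, 0.032],
    [0, 0, 0.04],
  ],
  roll=[0, 0, 0, 0, 0],
  gripper=[-0.4, -0.4, -0.4, -0.4, -0.4],
)

```text
t: 6.85
position: [431.6, -277.8, 113.9]
ee_rot: [0.626, 0.779, 0.0, 0.0]
wrist_force: [0.1, 0.3, -4.0]
finger_gap: 0.571
grasp_force: 53.1
```

```bash
cat >> h.py <<'E'
def ray(c,u,v,z):
    d=Rotation.from_quat(c['rotation']).apply([(u-c['cx'])/c['f'],(v-c['cy'])/c['f'],1]);o=np.array(c['position'])
    return o+d*(z-o[2])/d[2]
HS=dict(red=(0,8,120,110),yellow=(22,32,150,90),blue=(108,122,110,70),green=(45,75,90,50))
def labels(c,name,P,win,z,zlo):
    u0,u1,v0,v1=win
    hsv=cv2.cvtColor(c['frame'],cv2.COLOR_RGB2HSV).astype(int);H,S,V=hsv[...,0],hsv[...,1],hsv[...,2]
    if name=='white': m=(V>135)&(S<60)
    else:
        a=HS[name]; m=(H>=a[0])&(H<=a[1])&(S>a[2])&(V>a[3])
    m&=(P[...,2]>zlo)
    w=np.zeros_like(m);w[v0:v1,u0:u1]=1;m&=w
    n,l,s,ce=cv2.connectedComponentsWithStats(m.astype(np.uint8))
    k=[i for i in np.argsort(-s[:,4]) if i>0 and s[i,4]>5][:2]
    q=np.array([ray(c,*ce[i],z)[:2] for i in k]); 
    if len(q)<2: print(name,'few',s);return
    q=q[np.argsort(q[:,0])]; d=q[1]-q[0]
    print(name,[int(s[i,4]) for i in k],q.round(1).tolist(),'len',np.hypot(*d).round(1),'yaw',np.degrees(np.arctan2(d[1],d[0])).round(2))
    return q
E
python3 - <<'E'
from h import *
st()
c=dict(np.load('top1.npz'));P=c['P']
labels(c,'red',P,(315,365,200,250),100,90)
for n in ('yellow','blue','white','green'): labels(c,n,P,(184,250,140,200),112,100)
# face positions in rack axes
m=np.zeros(P.shape[:2],bool);m[140:204,180:262]=1
for yaw in (5,5.5,6,6.5):
    a=np.radians(yaw);e=np.array([np.cos(a),np.sin(a)]);n=np.array([-e[1],e[0]])
    q=P[m&(P[...,2]>106)&(P[...,2]<118)][:,:2];x=(q-[602,116])@e;y=(q-[602,116])@n
    h,b=np.histogram(y[abs(x+20)<40],np.arange(-100,101,3));print(yaw,[(int(i),int(j)) for i,j in zip(b,h)])
E
```

```text
t 6.85 pos [ 431.6 -277.8  113.9] yaw_y 12.43 z [ 0.001 -0.    -1.   ] F [ 0.1  0.3 -4. ] M [ 0.02 -0.03  0.02] gap 0.571 g 53.1 q [ 0.77  0.29 -0.38  2.03  0.14  0.85  0.53]
red [81, 37] [[391.4, -286.3], [471.4, -268.6]] len 82.0 yaw 12.49
yellow [75, 32] [[555.3, 177.2], [636.3, 184.5]] len 81.4 yaw 5.17
blue [57, 15] [[558.7, 140.5], [640.6, 150.1]] len 82.5 yaw 6.65
white [68, 28] [[564.5, 81.3], [646.8, 89.8]] len 82.7 yaw 5.89
green [61, 23] [[568.6, 44.4], [650.7, 53.0]] len 82.6 yaw 5.96
5 [(-100, 0), (-97, 0), (-94, 0), (-91, 0), (-88, 10), (-85, 20), (-82, 22), (-79, 22), (-76, 17), (-73, 9), (-70, 12), (-67, 9), (-64, 10), (-61, 18), (-58, 21), (-55, 23), (-52, 21), (-49, 24), (-46, 22), (-43, 21), (-40, 22), (-37, 11), (-34, 10), (-31, 10), (-28, 12), (-25, 11), (-22, 21), (-19, 21), (-16, 16), (-13, 0), (-10, 0), (-7, 0), (-4, 0), (-1, 0), (2, 0), (5, 0), (8, 10), (11, 22), (14, 22), (17, 23), (20, 21), (23, 16), (26, 10), (29, 9), (32, 10), (35, 11), (38, 16), (41, 24), (44, 22), (47, 25), (50, 22), (53, 19), (56, 25), (59, 18), (62, 9), (65, 11), (68, 10), (71, 13), (
[... 1392 characters left out ...]
(89, 5), (92, 5), (95, 0)]
6.5 [(-100, 0), (-97, 0), (-94, 0), (-91, 0), (-88, 5), (-85, 21), (-82, 24), (-79, 20), (-76, 18), (-73, 9), (-70, 11), (-67, 10), (-64, 9), (-61, 15), (-58, 23), (-55, 24), (-52, 20), (-49, 23), (-46, 26), (-43, 22), (-40, 22), (-37, 12), (-34, 10), (-31, 10), (-28, 10), (-25, 12), (-22, 23), (-19, 20), (-16, 20), (-13, 0), (-10, 0), (-7, 0), (-4, 0), (-1, 0), (2, 0), (5, 0), (8, 4), (11, 25), (14, 22), (17, 21), (20, 23), (23, 15), (26, 10), (29, 10), (32, 11), (35, 12), (38, 17), (41, 21), (44, 23), (47, 21), (50, 22), (53, 21), (56, 23), (59, 20), (62, 10), (65, 10), (68, 10), (71, 12), (74, 14), (77, 21), (80, 24), (83, 5), (86, 5), (89, 5), (92, 5), (95, 0)]
```

The yaw is about 5.9° and the gap centre at home is about (602.6,114.8), with a 24 mm gap as stated. I'll carry the case to a spot in front of the gap, 135 mm short of home.

Request:
play_rows(
  slide=[
    [0.0012, 0.012, 0],
    [0.0035, 0.036, 0],
    [0.006, 0.064, 0],
    [0.009, 0.095, 0],
    [0.0123, 0.1262, 0],
  ],
  roll=[-0.008, -0.015, -0.023, -0.03, -0.038],
  gripper=[-0.4, -0.4, -0.4, -0.4, -0.4],
)

```text
t: 7.27
position: [443.7, -150.5, 113.2]
ee_rot: [0.642, 0.767, 0.0, 0.0]
wrist_force: [1.3, 0.2, -3.1]
finger_gap: 0.572
grasp_force: 53.1
```

Request:
play_rows(
  slide=[
    [0.0025, 0.0252, 0],
    [0.005, 0.0505, 0],
    [0.0074, 0.0757, 0],
    [0.0098, 0.101, 0],
    [0.0123, 0.1262, 0],
  ],
  roll=[-0.008, -0.015, -0.023, -0.03, -0.038],
  gripper=[-0.4, -0.4, -0.4, -0.4, -0.4],
)

```text
t: 7.68
position: [456.1, -24.1, 113.3]
ee_rot: [0.656, 0.755, 0.0, 0.0]
wrist_force: [-0.1, 0.1, -3.6]
finger_gap: 0.572
grasp_force: 53.1
```

Request:
play_rows(
  slide=[
    [0.003, 0.031, 0],
    [0.006, 0.062, 0],
    [0.009, 0.09, 0],
    [0.0115, 0.114, 0],
    [0.0123, 0.1262, 0],
  ],
  roll=[-0.008, -0.015, -0.023, -0.03, -0.038],
  gripper=[-0.4, -0.4, -0.4, -0.4, -0.4],
)

```text
t: 8.1
position: [468.7, 104.2, 113.4]
ee_rot: [0.669, 0.743, 0.001, 0.0]
wrist_force: [-0.4, 0.2, -3.8]
finger_gap: 0.574
grasp_force: 53.1
```

Request:
play_rows(
  slide=[
    [0, 0, 0],
    [0, 0, -0.008],
    [0, 0, -0.016],
    [0, 0, -0.025],
    [0, 0, -0.025],
  ],
  roll=[0, 0, 0, 0, 0],
  gripper=[-0.4, -0.4, -0.4, -0.4, -0.4],
)

```text
t: 8.52
position: [467.1, 99.7, 85.4]
ee_rot: [0.67, 0.742, -0.001, -0.001]
wrist_force: [-0.7, 0.6, -4.0]
finger_gap: 0.574
grasp_force: 53.2
```

```bash
python3 - <<'E'
from h import *
st()
c=cap('side');t=cap('top')
im=np.zeros((600,800,3),np.uint8)
im[:400,:400]=cv2.resize(c['frame'][160:290,150:280],(400,400),interpolation=cv2.INTER_CUBIC)
im[:400,400:]=cv2.resize(t['frame'][140:240,180:280],(400,400),interpolation=cv2.INTER_CUBIC)
cv2.imwrite('pics/g4.png',im[:400,:,::-1])
P=pts(t)
for n in ('yellow','blue','white','green'): labels(t,n,P,(184,250,140,200),112,100)
labels(t,'red',P,(190,270,170,260),115,95)
P=pts(c)
labels(c,'red',P,(150,280,160,300),115,95)
E
```

```text
t 8.52 pos [467.1  99.7  85.4] yaw_y 5.83 z [-0.003 -0.001 -1.   ] F [-0.7  0.6 -4. ] M [-0.02  0.13 -0.02] gap 0.574 g 53.2 q [ 0.15  0.3  -0.57  2.11  0.23  0.78 -0.46]
yellow few [[     0      0    512    384 196574]
 [   192    156      7      7     34]]
blue few [[     0      0    512    384 196595]
 [   204    157      5      3     13]]
white [31, 17] [[569.0, 72.4], [647.2, 89.5]] len 80.0 yaw 12.34
green [63, 24] [[568.6, 44.5], [650.9, 53.4]] len 82.7 yaw 6.16
red few [[     0      0    512    384 196608]]
red few [[     0      0    512    384 196592]
 [   252    237      1      1      1]
 [   186    288      4      2      4]
 [   192    288      1      1      1]
 [   194    288      3      1      3]
 [   198    289      1      1      1]
 [   202    292      1      1      1]
 [   203    294      1      2      2]
 [   179    296      1      1      1]
 [   178    299      1      1      1]
 [   204    298      1      1      1]]
```

View pics/g4.png

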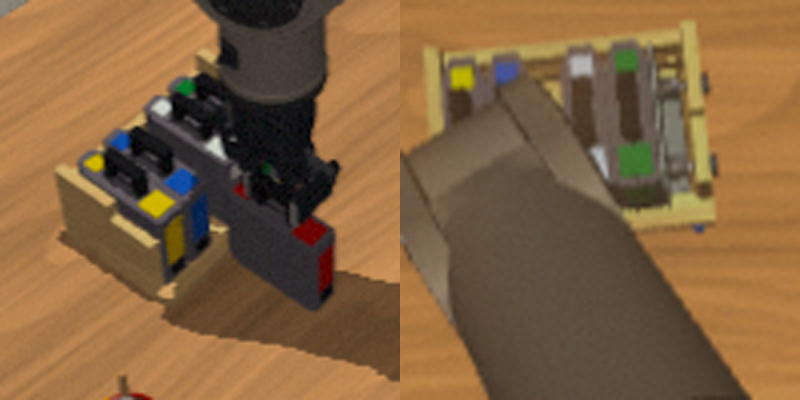

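The side crop shows the red case hanging level in front of the gap, with its nose near the mouth. The arm blocks the top view. I'll check the lateral alignment with label rays in the side view.

```bash
python3 - <<'E'
from h import *
HS['red']=(0,8,130,60)
c=cap('side');P=pts(c);st()
Q={}
for n in ('yellow','blue','white','green'): Q[n]=labels(c,n,P,(160,250,175,250),112,103)
c1=dict(np.load('side1.npz'))
print('first image')
for n in ('yellow','blue','white','green'): labels(c1,n,c1['P'],(160,250,175,250),112,103)
labels(c1,'red',c1['P'],(300,350,160,205),100,92)
Q['red']=labels(c,'red',P,(215,265,215,245),115,105)
m=(P[...,2]>105)&(P[...,2]<121);m[:, :215]=0;m[:215]=0;m[246:]=0;m[:,262:]=0
q=P[m];q=q[np.hypot(q[:,0]-467,q[:,1]-100)<70];print(len(q),q.mean(0),q[:,2].std())
E
```

```text
t 8.67 pos [468.2 100.5  87.2] yaw_y 5.86 z [-0.001 -0.    -1.   ] F [-0.4 -0.5 -3.5] M [ 0.02 -0.01  0.02] gap 0.578 g 53.2 q [ 0.15  0.3  -0.57  2.11  0.23  0.79 -0.46]
yellow [63, 28] [[558.2, 176.9], [640.8, 185.4]] len 83.1 yaw 5.88
blue [48, 21] [[561.8, 141.5], [643.4, 149.2]] len 82.0 yaw 5.43
white [26, 24] [[569.8, 87.6], [650.6, 89.7]] len 80.9 yaw 1.47
green few [[     0      0    512    384 196585]
 [   207    186      7      5     23]]
first image
yellow [63, 27] [[558.2, 176.9], [640.8, 185.8]] len 83.1 yaw 6.1
blue [44, 17] [[562.4, 141.4], [642.6, 149.4]] len 80.6 yaw 5.64
white [52, 17] [[567.9, 79.9], [650.5, 89.5]] len 83.1 yaw 6.62
green [55, 23] [[571.6, 44.4], [654.0, 53.9]] len 83.0 yaw 6.59
red [46, 20] [[394.1, -286.8], [473.5, -269.9]] len 81.2 yaw 12.01
red [53, 10] [[428.4, 96.7], [512.6, 109.0]] len 85.1 yaw 8.29
308 [458.8019781  107.1765951  113.70963484] 3.3113144472842486
```

Using the side camera's own row centre, the red front label's lateral offset is about 0 mm, so it is well aligned. I'll now advance slowly, drifting to the right as the taper enters.

Request:
play_rows(
  slide=[
    [0.003, 0.0001, 0],
    [0.006, 0.0002, 0],
    [0.009, 0.0003, 0],
    [0.012, 0.0004, 0],
    [0.015, 0.0005, 0],
  ],
  roll=[0, 0, 0, 0, 0],
  gripper=[-0.4, -0.4, -0.4, -0.4, -0.4],
)

```text
t: 9.08
position: [483.8, 101.4, 87.5]
ee_rot: [0.67, 0.743, 0.0, 0.0]
wrist_force: [0.1, -0.1, -3.8]
finger_gap: 0.573
grasp_force: 53.3
```

Request:
play_rows(
  slide=[
    [0.002, 0, 0],
    [0.004, 0, 0],
    [0.006, 0, 0],
    [0.008, 0, 0],
    [0.01, 0, 0],
  ],
  roll=[0, 0, 0, 0, 0],
  gripper=[-0.4, -0.4, -0.4, -0.4, -0.4],
)

```text
t: 9.5
position: [492.8, 101.8, 87.2]
ee_rot: [0.67, 0.743, -0.0, -0.0]
wrist_force: [-6.7, 5.1, -4.2]
finger_gap: 0.572
grasp_force: 53.4
```

```bash
python3 -c "
from h import *
st()"
```

```text
t 9.5 pos [492.8 101.8  87.2] yaw_y 5.93 z [-0.001  0.    -1.   ] F [-6.7  5.1 -4.2] M [1.32 1.7  0.24] gap 0.572 g 53.4 q [ 0.14  0.34 -0.56  2.06  0.24  0.81 -0.45]
```

It touches the right neighbour gently, about 5 N sideways. I'll continue with a slightly smaller rightward drift.

Request:
play_rows(
  slide=[
    [0.0015, -0.0003, 0],
    [0.003, -0.0006, 0],
    [0.0045, -0.0008, 0],
    [0.006, -0.001, 0],
    [0.0075, -0.0012, 0],
  ],
  roll=[0, 0, 0, 0, 0],
  gripper=[-0.4, -0.4, -0.4, -0.4, -0.4],
)

```text
t: 9.92
position: [498.1, 101.5, 86.6]
ee_rot: [0.669, 0.743, -0.001, -0.002]
wrist_force: [-15.2, 8.6, -2.9]
finger_gap: 0.575
grasp_force: 53.6
```

```bash
python3 -c "
from h import *
st()"
```

```text
t 9.92 pos [498.1 101.5  86.6] yaw_y 6.01 z [-0.005  0.    -1.   ] F [-15.2   8.6  -2.9] M [2.13 3.82 0.4 ] gap 0.575 g 53.6 q [ 0.14  0.35 -0.55  2.05  0.25  0.81 -0.45]
```

Request:
play_rows(
  slide=[
    [0.0015, -0.0003, 0],
    [0.003, -0.0006, 0],
    [0.0045, -0.0008, 0],
    [0.006, -0.001, 0],
    [0.0075, -0.0013, 0],
  ],
  roll=[0, 0, 0, 0, 0],
  gripper=[-0.4, -0.4, -0.4, -0.4, -0.4],
)

```text
t: 10.33
position: [504.3, 100.1, 86.1]
ee_rot: [0.669, 0.743, -0.002, -0.003]
wrist_force: [-20.0, 9.4, -2.1]
finger_gap: 0.574
grasp_force: 53.7
```

Request:
play_rows(
  slide=[
    [0.001, 0.0001, 0],
    [0.002, 0.0002, 0],
    [0.003, 0.0003, 0],
    [0.004, 0.0004, 0],
    [0.005, 0.0005, 0],
  ],
  roll=[0, 0, 0, 0, 0],
  gripper=[-0.4, -0.4, -0.4, -0.4, -0.4],
)

```text
t: 10.75
position: [507.1, 100.1, 85.9]
ee_rot: [0.669, 0.743, -0.004, -0.004]
wrist_force: [-36.4, 4.9, 16.5]
finger_gap: 0.576
grasp_force: 56.2
```

```bash
python3 - <<'E'
from h import *
HS['red']=(0,8,130,60)
st();c=cap('side');P=pts(c)
for n in ('yellow','blue','white','green'): labels(c,n,P,(160,250,175,250),112,100)
labels(c,'red',P,(200,265,200,245),115,100)
im=cv2.resize(c['frame'][160:270,150:270],(654,600),interpolation=cv2.INTER_CUBIC)
cv2.imwrite('pics/g5.png',im[:,:,::-1])
E
```

```text
t 10.75 pos [507.1 100.1  85.9] yaw_y 6.01 z [-0.011 -0.002 -1.   ] F [-36.4   4.9  16.5] M [1.31 9.44 0.2 ] gap 0.576 g 56.2 q [ 0.14  0.37 -0.55  2.03  0.25  0.83 -0.45]
yellow [61, 27] [[558.3, 177.3], [640.5, 185.6]] len 82.6 yaw 5.79
blue [47, 22] [[562.3, 141.1], [644.1, 150.0]] len 82.3 yaw 6.2
white few [[     0      0    512    384 196581]
 [   200    192      6      5     25]
 [   226    206      2      1      2]]
green few [[     0      0    512    384 196596]
 [   208    185      5      4     12]]
red [51, 10] [[467.8, 97.1], [550.2, 110.6]] len 83.5 yaw 9.27
```

View pics/g5.png

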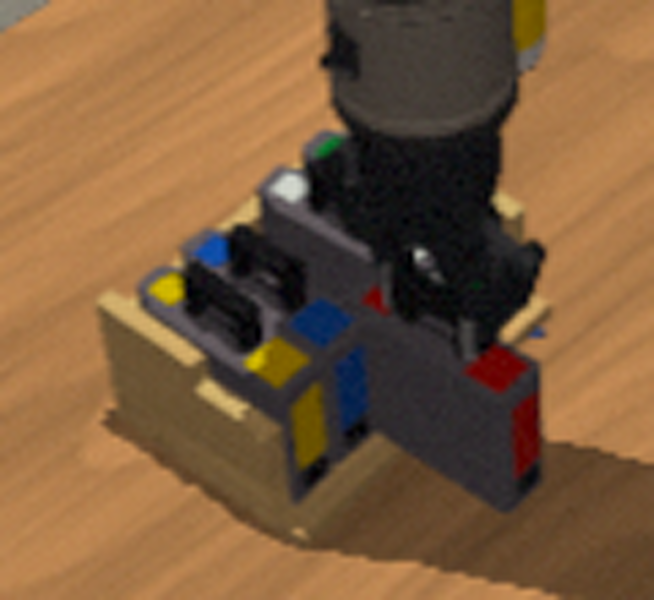

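The nose has dipped onto the rack floor: Fz is +16 N and the drag has risen. The taper is just about in. I'll raise the tool 4 mm and see.

Request:
play_rows(
  slide=[
    [0, 0, 0.001],
    [0, 0, 0.002],
    [0, 0, 0.003],
    [0, 0, 0.004],
    [0, 0, 0.004],
  ],
  roll=[0, 0, 0, 0, 0],
  gripper=[-0.4, -0.4, -0.4, -0.4, -0.4],
  grip_force=80,
)

```text
t: 11.22
position: [510.3, 99.5, 90.1]
ee_rot: [0.669, 0.743, -0.002, -0.002]
wrist_force: [-10.4, 3.2, -8.6]
finger_gap: 0.567
grasp_force: 84.8
```

```bash
python3 -c "
from h import *
st()"
```

```text
t 11.22 pos [510.3  99.5  90.1] yaw_y 5.95 z [-0.006 -0.001 -1.   ] F [-10.4   3.2  -8.6] M [0.72 3.32 0.18] gap 0.567 g 84.8 q [ 0.14  0.36 -0.55  2.02  0.25  0.83 -0.44]
```

That freed it: Fx is down to -10 N. I'll continue straight in.

Request:
play_rows(
  slide=[
    [0.003, 0.0003, 0],
    [0.006, 0.0006, 0],
    [0.009, 0.0009, 0],
    [0.012, 0.0012, 0],
    [0.0149, 0.0015, 0],
  ],
  roll=[0, 0, 0, 0, 0],
  gripper=[-0.4, -0.4, -0.4, -0.4, -0.4],
)

```text
t: 11.63
position: [524.4, 101.0, 89.9]
ee_rot: [0.669, 0.743, -0.003, -0.002]
wrist_force: [-17.6, 3.3, -4.2]
finger_gap: 0.565
grasp_force: 85.5
```

```bash
python3 -c "
from h import *
st()"
```

```text
t 11.63 pos [524.4 101.   89.9] yaw_y 5.95 z [-0.008 -0.001 -1.   ] F [-17.6   3.3  -4.2] M [0.51 4.99 0.1 ] gap 0.565 g 85.5 q [ 0.14  0.38 -0.54  1.99  0.26  0.84 -0.44]
```

Request:
play_rows(
  slide=[
    [0.003, 0.0003, 0],
    [0.006, 0.0006, 0],
    [0.009, 0.0009, 0],
    [0.012, 0.0012, 0],
    [0.0149, 0.0015, 0],
  ],
  roll=[0, 0, 0, 0, 0],
  gripper=[-0.4, -0.4, -0.4, -0.4, -0.4],
)

```text
t: 12.05
position: [538.6, 102.5, 89.7]
ee_rot: [0.669, 0.743, -0.003, -0.003]
wrist_force: [-20.2, 2.4, -3.6]
finger_gap: 0.568
grasp_force: 85.4
```

```bash
python3 -c "
from h import *
st()"
```

```text
t 12.05 pos [538.6 102.5  89.7] yaw_y 5.96 z [-0.009 -0.002 -1.   ] F [-20.2   2.4  -3.6] M [0.45 5.61 0.14] gap 0.568 g 85.4 q [ 0.13  0.4  -0.53  1.96  0.27  0.86 -0.44]
```

Request:
play_rows(
  slide=[
    [0.003, 0.0002, 0],
    [0.006, 0.0004, 0],
    [0.009, 0.0006, 0],
    [0.012, 0.0008, 0],
    [0.0149, 0.001, 0],
  ],
  roll=[0, 0, 0, 0, 0],
  gripper=[-0.4, -0.4, -0.4, -0.4, -0.4],
)

```text
t: 12.47
position: [553.5, 103.8, 89.6]
ee_rot: [0.669, 0.743, -0.003, -0.003]
wrist_force: [-20.1, 4.6, -4.0]
finger_gap: 0.568
grasp_force: 85.5
```

```bash
python3 - <<'E'
from h import *
HS['red']=(0,8,130,60)
st();c=cap('side');P=pts(c)
for n in ('yellow','blue','white','green'): labels(c,n,P,(160,250,175,250),112,100)
labels(c,'red',P,(190,265,195,245),115,100)
E
```

```text
t 12.47 pos [553.5 103.8  89.6] yaw_y 5.98 z [-0.009 -0.001 -1.   ] F [-20.1   4.6  -4. ] M [0.75 5.56 0.14] gap 0.568 g 85.5 q [ 0.13  0.43 -0.53  1.92  0.27  0.87 -0.44]
yellow [60, 28] [[558.4, 177.9], [640.8, 185.4]] len 82.8 yaw 5.22
blue [51, 21] [[562.0, 140.9], [644.5, 150.1]] len 83.1 yaw 6.34
white few [[     0      0    512    384 196607]
 [   225    203      1      1      1]]
green few [[     0      0    512    384 196599]
 [   231    194      4      2      6]
 [   237    197      1      1      1]
 [   239    202      1      1      1]
 [   236    204      1      1      1]]
red [49, 9] [[516.3, 97.8], [598.6, 112.6]] len 83.7 yaw 10.2
```

Force is steady at about 20 N and the neighbours haven't moved. s is about -50 mm. Continuing.

Request:
play_rows(
  slide=[
    [0.003, 0.0002, 0],
    [0.006, 0.0005, 0],
    [0.009, 0.0008, 0],
    [0.012, 0.0011, 0],
    [0.0149, 0.0013, 0],
  ],
  roll=[0, 0, 0, 0, 0],
  gripper=[-0.4, -0.4, -0.4, -0.4, -0.4],
)

```text
t: 12.93
position: [567.5, 105.2, 89.4]
ee_rot: [0.669, 0.743, -0.004, -0.003]
wrist_force: [-24.1, 4.3, -2.0]
finger_gap: 0.564
grasp_force: 85.8
```

Request:
play_rows(
  slide=[
    [0.003, 0.0003, 0],
    [0.006, 0.0006, 0],
    [0.009, 0.0009, 0],
    [0.012, 0.0012, 0],
    [0.0149, 0.0015, 0],
  ],
  roll=[0, 0, 0, 0, 0],
  gripper=[-0.4, -0.4, -0.4, -0.4, -0.4],
)

```text
t: 13.35
position: [586.2, 107.2, 90.7]
ee_rot: [0.67, 0.743, -0.001, -0.001]
wrist_force: [-7.9, 5.6, -3.8]
finger_gap: 0.563
grasp_force: 85.8
```

```bash
python3 -c "
from h import *
st()"
```

```text
t 13.35 pos [586.2 107.2  90.7] yaw_y 5.94 z [-0.003  0.001 -1.   ] F [-7.9  5.6 -3.8] M [ 1.09  2.31 -0.34] gap 0.563 g 85.8 q [ 0.12  0.47 -0.52  1.86  0.29  0.9  -0.43]
```

Request:
play_rows(
  slide=[
    [0.002, 0.0002, 0],
    [0.004, 0.0004, 0],
    [0.006, 0.0006, 0],
    [0.008, 0.0008, 0],
    [0.01, 0.001, 0],
  ],
  roll=[0, 0, 0, 0, 0],
  gripper=[-0.4, -0.4, -0.4, -0.4, -0.4],
)

```text
t: 13.77
position: [595.9, 108.2, 90.6]
ee_rot: [0.67, 0.743, -0.001, -0.002]
wrist_force: [-8.9, 6.6, -3.6]
finger_gap: 0.565
grasp_force: 85.9
```

Request:
play_rows(
  slide=[
    [0.001, 0.0001, 0],
    [0.002, 0.0002, 0],
    [0.003, 0.0003, 0],
  ],
  roll=[0, 0, 0],
  gripper=[-0.4, -0.4, -0.4],
)

```text
t: 14.02
position: [598.7, 108.5, 90.6]
ee_rot: [0.67, 0.743, -0.001, -0.002]
wrist_force: [-10.2, 5.4, -3.5]
finger_gap: 0.567
grasp_force: 85.9
```

```bash
python3 - <<'E'
from h import *
HS['red']=(0,8,130,60)
st();c=cap('side');P=pts(c)
for n in ('yellow','blue'): labels(c,n,P,(160,250,175,250),112,100)
labels(c,'red',P,(190,265,190,245),116,100)
E
```

```text
t 14.02 pos [598.7 108.5  90.6] yaw_y 5.93 z [-0.004  0.    -1.   ] F [-10.2   5.4  -3.5] M [ 1.05  2.83 -0.46] gap 0.567 g 85.9 q [ 0.11  0.49 -0.51  1.83  0.29  0.91 -0.43]
yellow [67, 22] [[558.6, 177.1], [641.2, 187.0]] len 83.1 yaw 6.81
blue [50, 15] [[562.3, 140.7], [644.6, 151.6]] len 83.1 yaw 7.53
red [53, 8] [[561.6, 103.9], [641.5, 117.6]] len 81.1 yaw 9.7
```

About 4.5 mm short of home by both measures. Now I'll lower it to near the floor before the last push.

Request:
play_rows(
  slide=[
    [0, 0, -0.001],
    [0, 0, -0.002],
    [0, 0, -0.003],
    [0, 0, -0.004],
    [0, 0, -0.004],
  ],
  roll=[0, 0, 0, 0, 0],
  gripper=[-0.4, -0.4, -0.4, -0.4, -0.4],
)

```text
t: 14.48
position: [600.6, 108.9, 87.6]
ee_rot: [0.67, 0.743, 0.0, -0.001]
wrist_force: [-3.3, 5.8, 0.2]
finger_gap: 0.567
grasp_force: 86.7
```

Request:
play_rows(
  slide=[
    [0.0008, 0.0001, 0],
    [0.0016, 0.0002, 0],
    [0.0024, 0.0003, 0],
    [0.003, 0.0003, 0],
  ],
  roll=[0, 0, 0, 0],
  gripper=[-0.4, -0.4, -0.4, -0.4],
)

```text
t: 14.82
position: [602.0, 109.0, 87.0]
ee_rot: [0.67, 0.743, -0.001, -0.001]
wrist_force: [-10.8, 6.1, -0.5]
finger_gap: 0.569
grasp_force: 86.3
```

```bash
python3 -c "
from h import *
st()"
```

```text
t 14.82 pos [602. 109.  87.] yaw_y 5.93 z [-0.003  0.001 -1.   ] F [-10.8   6.1  -0.5] M [ 1.07  2.9  -0.45] gap 0.569 g 86.3 q [ 0.11  0.49 -0.51  1.82  0.3   0.91 -0.43]
```

Request:
play_rows(
  slide=[
    [0, 0, -0.0005],
    [0, 0, -0.001],
    [0, 0, -0.0015],
    [0, 0, -0.002],
    [0, 0, -0.002],
  ],
  roll=[0, 0, 0, 0, 0],
  gripper=[-0.4, -0.4, -0.4, -0.4, -0.4],
)

```text
t: 15.23
position: [603.1, 109.1, 85.6]
ee_rot: [0.67, 0.743, -0.0, -0.001]
wrist_force: [-6.6, 5.4, 2.4]
finger_gap: 0.571
grasp_force: 86.9
```

Request:
play_rows(
  slide=[
    [0.0005, 0, 0],
    [0.001, 0.0001, 0],
    [0.0015, 0.0002, 0],
    [0.0015, 0.0002, 0],
  ],
  roll=[0, 0, 0, 0],
  gripper=[-0.4, -0.4, -0.4, -0.4],
)

```text
t: 15.57
position: [603.4, 109.1, 85.4]
ee_rot: [0.67, 0.743, -0.001, -0.001]
wrist_force: [-13.1, 5.4, 8.5]
finger_gap: 0.571
grasp_force: 87.5
```

```bash
python3 -c "
from h import *
st()"
```

```text
t 15.57 pos [603.4 109.1  85.4] yaw_y 5.93 z [-0.003  0.    -1.   ] F [-13.1   5.4   8.5] M [ 0.8   3.47 -0.48] gap 0.571 g 87.5 q [ 0.11  0.5  -0.51  1.82  0.3   0.9  -0.43]
```

Request:
play_rows(
  slide=[
    [0.0005, 0, 0],
    [0.001, 0.0001, 0],
    [0.0015, 0.0002, 0],
    [0.0015, 0.0002, 0],
  ],
  roll=[0, 0, 0, 0],
  gripper=[-0.4, -0.4, -0.4, -0.4],
)

```text
t: 15.9
position: [603.8, 109.2, 85.5]
ee_rot: [0.67, 0.743, -0.002, -0.002]
wrist_force: [-22.4, 3.1, 17.7]
finger_gap: 0.567
grasp_force: 88.4
```

```bash
python3 - <<'E'
from h import *
HS['red']=(0,8,130,60)
st();c=cap('side');P=pts(c)
for n in ('yellow','blue'): labels(c,n,P,(160,250,175,250),112,100)
q=labels(c,'red',P,(190,265,190,245),112,100)
E
```

```text
t 15.9 pos [603.8 109.2  85.5] yaw_y 5.93 z [-0.005 -0.    -1.   ] F [-22.4   3.1  17.7] M [ 0.39  5.67 -0.54] gap 0.567 g 88.4 q [ 0.11  0.5  -0.51  1.82  0.3   0.91 -0.43]
yellow [66, 22] [[558.7, 177.4], [641.2, 187.0]] len 83.0 yaw 6.66
blue [43, 15] [[562.3, 141.1], [644.7, 152.4]] len 83.1 yaw 7.79
red [50, 10] [[566.2, 104.2], [647.4, 118.1]] len 82.3 yaw 9.74
```

The red label now lines up with the home position (566.2 measured, 566 expected), but Fz shows the nose pressing down. I'll unload by 1.5 mm to see whether it still wants to advance.

Request:
play_rows(
  slide=[
    [0, 0, 0.0005],
    [0, 0, 0.001],
    [0, 0, 0.0015],
    [0, 0, 0.0015],
  ],
  roll=[0, 0, 0, 0],
  gripper=[-0.4, -0.4, -0.4, -0.4],
)

```text
t: 16.28
position: [604.3, 109.2, 85.9]
ee_rot: [0.67, 0.743, -0.001, -0.002]
wrist_force: [-10.0, 5.7, -5.3]
finger_gap: 0.568
grasp_force: 85.6
```

```bash
python3 -c "
from h import *
st()"
```

```text
t 16.28 pos [604.3 109.2  85.9] yaw_y 5.93 z [-0.005  0.    -1.   ] F [-10.    5.7  -5.3] M [ 1.08  2.76 -0.51] gap 0.568 g 85.6 q [ 0.11  0.5  -0.51  1.82  0.3   0.91 -0.43]
```

It still advances at friction-level force, so it isn't on the rails yet. I'll step on at this height.

Request:
play_rows(
  slide=[
    [0.0005, 0.0001, 0],
    [0.001, 0.0001, 0],
    [0.001, 0.0001, 0],
  ],
  roll=[0, 0, 0],
  gripper=[-0.4, -0.4, -0.4],
)

```text
t: 16.53
position: [604.5, 109.2, 85.9]
ee_rot: [0.67, 0.743, -0.002, -0.002]
wrist_force: [-16.7, 5.1, 0.2]
finger_gap: 0.571
grasp_force: 86.6
```

Request:
play_rows(
  slide=[
    [0.0005, 0.0001, 0],
    [0.001, 0.0001, 0],
    [0.001, 0.0001, 0],
  ],
  roll=[0, 0, 0],
  gripper=[-0.4, -0.4, -0.4],
)

```text
t: 16.78
position: [604.6, 109.2, 85.9]
ee_rot: [0.669, 0.743, -0.003, -0.003]
wrist_force: [-24.6, 4.0, 7.2]
finger_gap: 0.569
grasp_force: 87.3
```

```bash
python3 -c "
from h import *
st()"
```

```text
t 16.78 pos [604.6 109.2  85.9] yaw_y 5.95 z [-0.008 -0.001 -1.   ] F [-24.6   4.    7.2] M [ 0.61  5.4  -0.57] gap 0.569 g 87.3 q [ 0.11  0.5  -0.51  1.81  0.3   0.91 -0.43]
```

Two 1 mm steps moved it only 0.3 mm with rising force, so it is at the rails. I'll relax the push, settle it on the floor and let go.

Request:
play_rows(
  slide=[
    [-0.0005, 0, -0.0005],
    [-0.001, -0.0001, -0.001],
    [-0.0015, -0.0001, -0.0015],
    [-0.0015, -0.0001, -0.0015],
  ],
  roll=[0, 0, 0, 0],
  gripper=[-0.4, -0.4, -0.4, -0.4],
)

```text
t: 17.12
position: [604.6, 109.3, 85.5]
ee_rot: [0.67, 0.743, -0.002, -0.002]
wrist_force: [-20.4, 4.0, 15.0]
finger_gap: 0.571
grasp_force: 87.9
```

Request:
play_rows(
  slide=[
    [0, 0, 0],
    [0, 0, 0],
    [0, 0, 0],
    [0, 0, 0],
    [0, 0, 0],
  ],
  roll=[0, 0, 0, 0, 0],
  gripper=[0.2, 0.4, 0.6, 0.8, 1],
  grip_force=30,
)

```text
t: 17.53
position: [607.7, 108.2, 85.6]
ee_rot: [0.67, 0.742, 0.0, 0.0]
wrist_force: [-0.3, 0.3, 0.4]
finger_gap: 0.994
grasp_force: 0.0
```

Request:
play_rows(
  slide=[
    [0, 0, 0],
    [0, 0, 0],
    [0, 0, 0],
    [0, 0, 0.01],
    [0, 0, 0.03],
  ],
  roll=[0, 0, 0, 0, 0],
  gripper=[1, 1, 1, 1, 1],
)

```text
t: 17.95
position: [606.0, 108.0, 114.2]
ee_rot: [0.67, 0.743, -0.001, -0.001]
wrist_force: [-0.2, -0.3, 0.2]
finger_gap: 1.003
grasp_force: 0.0
```

Request:
play_rows(
  slide=[
    [0, 0, 0.03],
    [0, 0, 0.06],
    [0, 0, 0.09],
    [0, 0, 0.12],
    [0, 0, 0.15],
  ],
  roll=[0, 0, 0, 0, 0],
  gripper=[1, 1, 1, 1, 1],
)

```text
t: 18.37
position: [607.0, 108.5, 267.9]
ee_rot: [0.67, 0.743, 0.0, 0.0]
wrist_force: [0.8, 0.1, -0.6]
finger_gap: 0.999
grasp_force: 0.0
```

Request:
play_rows(
  slide=[
    [-0.005, -0.035, 0],
    [-0.01, -0.07, 0],
    [-0.015, -0.105, 0],
    [-0.02, -0.14, 0],
    [-0.025, -0.18, 0],
  ],
  roll=[0, 0, 0, 0, 0],
  gripper=[1, 1, 1, 1, 1],
)

```text
t: 18.78
position: [581.8, -72.2, 266.5]
ee_rot: [0.669, 0.743, 0.0, 0.0]
wrist_force: [1.2, 0.1, 0.4]
finger_gap: 1.002
grasp_force: 0.0
```

Request:
play_rows(
  slide=[
    [-0.01, -0.035, 0],
    [-0.02, -0.07, 0],
    [-0.03, -0.105, 0],
    [-0.04, -0.14, 0],
    [-0.05, -0.18, 0],
  ],
  roll=[0, 0, 0, 0, 0],
  gripper=[1, 1, 1, 1, 1],
)

```text
t: 19.2
position: [531.8, -252.3, 266.6]
ee_rot: [0.669, 0.743, 0.0, 0.0]
wrist_force: [1.7, -0.2, -0.2]
finger_gap: 1.002
grasp_force: 0.0
```

```bash
python3 - <<'E'
from h import *
HS['red']=(0,8,130,60)
st()
for k,nm in enumerate(('top','side')):
    c=cap(nm);P=pts(c);w=((184,262,140,205),(160,260,175,250))[k]
    for n in ('yellow','blue','red','white','green'): labels(c,n,P,w,112,100)
    if k==0: A=cv2.resize(c['frame'][135:210,175:275],(500,375),interpolation=cv2.INTER_CUBIC);
    else: B=cv2.resize(c['frame'][170:270,165:265],(300,300),interpolation=cv2.INTER_CUBIC)
im=np.zeros((375,800,3),np.uint8);im[:,:500]=A;im[:300,500:]=B
cv2.imwrite('pics/g6.png',im[:,:,::-1])
E
```

```text
t 19.2 pos [ 531.8 -252.3  266.6] yaw_y 5.98 z [ 0.001 -0.    -1.   ] F [ 1.7 -0.2 -0.2] M [-0.   -0.13 -0.  ] gap 1.002 g 0.0 q [ 0.65  0.26 -0.39  1.71  0.1   1.2   0.35]
yellow [73, 33] [[555.4, 177.4], [636.9, 185.6]] len 81.9 yaw 5.7
blue [55, 16] [[559.6, 141.6], [641.2, 150.3]] len 82.1 yaw 6.12
red [74, 36] [[564.2, 106.1], [645.2, 113.5]] len 81.4 yaw 5.25
white [69, 31] [[566.2, 69.4], [649.2, 77.5]] len 83.4 yaw 5.57
green [63, 28] [[570.5, 34.1], [652.8, 42.5]] len 82.7 yaw 5.83
yellow [66, 27] [[558.7, 177.4], [640.5, 186.3]] len 82.3 yaw 6.24
blue [46, 20] [[562.1, 142.1], [644.9, 151.5]] len 83.3 yaw 6.46
red [56, 24] [[566.0, 104.3], [648.5, 114.6]] len 83.2 yaw 7.11
white [54, 19] [[569.8, 68.9], [652.8, 78.1]] len 83.6 yaw 6.3
green [56, 23] [[573.5, 33.8], [654.8, 42.8]] len 81.8 yaw 6.29
```

View pics/g6.png

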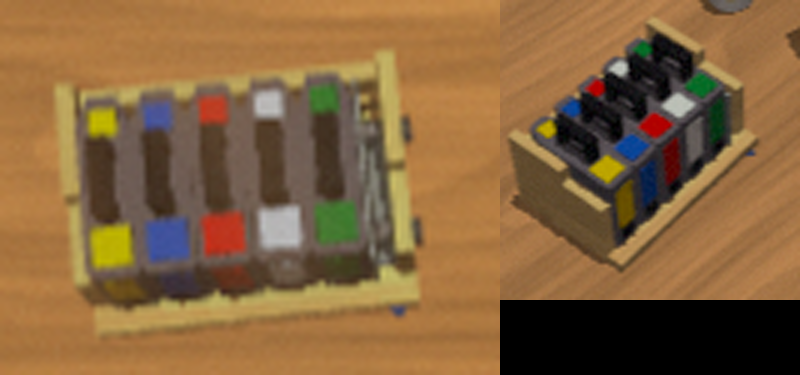

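The picture shows all five cases upright with their fronts in line: the red front label is at (224,233), between blue and white. Projected on the rack axis, red's depth is within about 0.6 mm of its neighbours in both views. The gripper is clear of everything, so I'll hand in.

```bash
python3 -c "
from h import *
print(workorder.job_done())"
```

```text
the job is handed in; nothing more can be done
None
```

The red case stands upright in its slot, level with its four neighbours to within about 0.6 mm in both views, which puts it home against the rails; it's released and the job is handed in at about 19 s, with a peak push of about 36 N (briefly, when the nose dragged on the rack floor) and no verdict returned.

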